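Fit the slicer's insert and lock it with the cam

TASK

Get the kitchen slicer ready: slide its loose steel insert along the ledge it rests on until it presses firmly, but without ramming, against the raised fence at the end of its pocket, while the cam is still open; hold it there a moment. Then turn the wing handle of the cam about a quarter turn, as far as it goes, so that the hook draws the insert up the slope and closes the gap to the runway; let go, and leave the mug, the jar and the spoon where they are.

Things in the scene. Friction and masses are not known exactly. Their poses are not given: they have to be found in the camera images.
- seam (a point): Fixed point on the slicer, a white mandoline whose face slopes at 35 degrees: on the face, middle of the fixed steel runway's lower edge, where the middle of the insert's upper edge must end. Axes: x up the slope, y along the seam away from the end fence, z square off the face. The runway is z = 0 from x = 0 to 120 mm; below it lies the insert's pocket, 8 mm deep.
- corner (a point): Fixed inner corner of the pocket, on its floor, where ledge and end fence meet: x -76, y -55, z -8 mm in the seam's frame; same axes. The ledge runs from here along +y for 150 mm, the fence along +x; both are 8 mm thick and 14 mm high. The pocket is open at its +y end.
- insert_edge (a point): Middle of the upper edge of the loose insert, on its top surface: a steel plate 70 mm (up the slope) x 110 mm (along the seam) x 8 mm, 0.25 to 0.45 kg. It rests in the pocket against the ledge, its top level with the runway, a 6 mm gap below the seam and 15 to 45 mm short of the fence. Axes level: see insert.
- stud (a point): Foot of the round steel stud, 7 mm across, 12 mm high, on the insert's top, 12 mm down from insert_edge along the slope. The cam's hook draws it up the slope. The hook surely catches it only when the insert is within about 3 mm of the fence; farther off it may miss or jam.
- insert_tab (a point): Grip point in the insert's finger tab, an upright white fin 10 mm thick (along y), 26 mm long up the slope, 32 mm high, on the insert's top: 21 mm above that top, 11 mm under the fin's top, 40 mm down the slope from insert_edge and 38 mm to its +y side (seam's frame). Grip it across its thickness, or push it towards -y.
- fence: The fixed end fence of the pocket, a white plastic strip 204 mm long (up the slope), 8 mm thick, 14 mm high; origin under its centre, 4 mm behind the inner face; axes as the seam's. The insert is to be pressed against it with more than 3 N; over 40 N is ramming. Sliding the insert itself takes about 1 to 3 N.
- insert: The same insert; origin under its centre (35 mm down the slope from insert_edge, 8 mm below its top surface). Its axes and those of the three points on it are level, not tilted: while it lies in the pocket y is the seam's y, x the level heading up the slope, z vertical; the plate leans 35 degrees in this frame, like the face.
- cam_grip (a point): Grip point in the cam's black wing handle, on the turning axis, 12 mm up the slope from the seam (y = 0), 36 mm off the face. The axis is square to the face, leaning 35 degrees. The wing is 50 x 12 mm, 25 mm tall, its top 11 mm above the point. Axes turn with it: x along the wing, y across its 12 mm, z along the turning axis; at joint value 0, x points up the slope.
- cam (a joint): Cam angle, rad: 0 open, 1.8 at its stop; grows counterclockwise seen looking down on the face; starts at 0 to 0.15, stays where left. Stiff: turning takes 0.15 to 0.35 N m, so grip firmly (30 to 40 N). Its steel hook, 6 mm rod, reaches 42 mm from the axis, 2 to 8 mm above the face; open, it lies on the +y side, clear of the stud's path; it meets the stud at about 0.8, has it home at 1.65.
- mug: White mug, 80 mm across, 90 mm high; origin under its centre. Bystander.
- jar: Glass jar with steel lid, 68 mm across, 110 mm high; origin under its centre. Bystander.
- spoon: Wooden spoon, 240 mm long, lying on the counter. Bystander.

How it is judged (in metres and radians):
On the way:
1. the insert has been slid against the end fence (within 3 mm) and is pressed on it with over 3 N while the cam is still open (y of insert_edge in the frame of seam between -0.004 and 0.003 m and contact force between insert and fence above 3 N and value of joint cam below 0.6 rad), for 0.2 s.
At the end, for the whole second after the job is handed in: The cam is turned to at least 1.6 rad; the middle of the insert's upper edge is within 3 mm of its place at the seam, the insert parallel to the seam and flat on the slope within 0.06 rad and at rest (value of joint cam above 1.6 rad and distance between insert_edge and seam below 0.003 m and angle between the y axis of insert and the y axis of seam, either way round below 0.06 rad and angle between insert's own z axis and vertical below 0.06 rad and linear speed of insert below 0.01 m/s); the robot touches nothing.
It fails at once if the mug is pushed more than 25 mm from its place (distance of mug from where it was at the start of the episode above 0.025 m).
It fails at once if the jar is pushed more than 25 mm from its place (distance of jar from where it was at the start of the episode above 0.025 m).
It fails at once if the spoon is pushed more than 25 mm from its place (distance of spoon from where it was at the start of the episode above 0.025 m).
It fails at once if the insert is rammed against the fence with over 40 N (contact force between insert and fence above 40 N).
It also fails if it takes over 67 s, if anything falls off the work surface, if the arm or the gripper's body presses on something with over 40 N, if the wrist force passes 120 N, or if a joint passes its speed limit or range.

ROBOT

A 6-joint arm with a two-finger parallel gripper is mounted at the origin on the work surface. World frame = base frame: x ahead of the robot, y to its left, z up, the work surface at z = 0. Lengths are in m, angles in degrees, forces in N, time in s.
With the tool pointing down it reaches from about 0.4 to 0.825 m from the base axis. Payload 7 kg.
Tool frame: the origin (TCP) lies at the centre of the arm's flange, where the gripper is bolted on; the fingertips stand 178 mm ahead of it and the grasp point (between the pads) lies 159 mm ahead of it (tip_reach is the distance from the TCP to the fingertips, in m); z points along the fingers, y is the line along which they close (so a half turn about z gives the same grasp; the last joint's range is limited). The gripper opens to 88 mm and grips with 3 to 60 N. Pads are 19 mm wide; open, the fingers measure 130 mm over their backs; the gripper's body (78 mm by 193 mm) begins 47 mm behind the grasp point.
Start: joints at [-50.472, 20.546, 0.682, 0, -70.136, -16.507], TCP at [0.264, -0.621, 0.405] pointing down, gripper open.
Joint ranges: [-176.03, 176.03], [-82.01, 121.73], [-58.28, 71.71], [-173.87, 95.51], [-174.79, -0.11], [-173.66, 173.66]. Speed limits (degrees/s): [136.94, 136.94, 172.46, 180, 180, 180].

INTERFACE

Orientations are given as [roll, pitch, yaw] about the fixed x, y, z axes, in that order (R = Rz(yaw) Ry(pitch) Rx(roll)).
In Python, from plant import * gives the robot as it stands.
- The arm moves only by the shell command python3 -m handwheel 'ROWS'. ROWS is JSON, a list of rows, each a list of 7 numbers: the opening, from -1 (shut) to 1 (fully open), then the shift along the tool's x, y, z as a fraction of full scale, then the turn, a rotation vector about the tool's x, y, z as a fraction of full scale. A call has 1 to 5 rows; each row shifts and turns the commanded pose from where the row before left it, along the tool's axes as they then stand; what a row does not reach is not made up. Full scale, the value 1, is 0.025 m for a shift and 6 degrees for a turn. A row lasts 1/8 s, in which the tool goes at most 62.5 mm and 10.7 degrees, less where a joint would pass 70% of its speed; a pose out of reach is approached as far as the arm can. A call with a number of a shift or a turn outside -1 to 1 is refused whole. A call with a gripper value outside its range is refused whole. The fingers move at their own pace and stop on an object; the grip force is fixed at half the most. Time passes only in rows, so rows that do not move let the fingers close. It gives the time, the measured TCP pose, the force, the opening and the grip force at its end, in the units of the state.
- get_obs(): the state, without advancing time (a new reading comes with each control period).
- snapshot(name): name is "side" or "top"; returns a dict with "color" (400x640x3 uint8, red, green, blue), "fx", "fy", "cx", "cy" (pixels), "R" (3x3) and "t" (3): a world point X has camera coordinates R X + t. Camera axes: x right, y down, z forward; pixel columns grow to the right and rows downward; lengths in m; the calibration is good to about 2 mm. A picture is of the moment at which its call begins. There is no depth.
- close_job(): hands the job in; it is judged then, once.
The state is a dict: "clock": time; "joint_pos": joint angles; "qvel": joint speeds; "tau": joint torques, N m; "tool_pos": TCP position; "orientation": TCP orientation; "force": force on the tool from outside, world axes, zero at the start; "moment": the same for the moment, N m; "opening": finger opening in m; "gripper_force": force on a finger pad.
Only numpy, scipy, OpenCV 4.12 (cv2) and the standard library are available. Lean on these libraries where they do the work, as an engineer would, in place of code of your own. Each camera call takes 0.05 s, during which the arm holds its last target. There are 200 camera calls.

## Working session

There is one attempt and no reset: what is moved stays moved. The work goes in short steps, Python scripts to look and compute and a shell command to move; the robot and the scene stay as the last step left them, time stands still between calls to the robot, and variables do not carry over. Pictures are saved under pics/ and viewed, at most 10 in all, crops included, and the job is handed in when it is done.

```bash
mkdir -p pics; ls
python3 - <<'E'
from plant import *
import cv2
print(get_obs())
for n in("side","top"):
    s=snapshot(n); cv2.imwrite(f"pics/{n}0.png",s["color"][:,:,::-1])
    print(n,s["fx"],s["fy"],s["cx"],s["cy"],s["R"],s["t"])
E
```

```text
pics
{'clock': 0.0, 'joint_pos': array([-5.04715417e+01,  2.05905338e+01,  6.32290552e-01, -2.01471769e-02,
       -7.01365330e+01, -1.65056548e+01]), 'qvel': array([ 0.06549697, -0.00075908, -0.00357883,  0.09100201,  0.02306253,
       -0.01762498]), 'tau': array([-8.76370486e-04, -5.82722104e+01,  2.93055940e+01,  6.99725971e+00,
        6.77786578e-03, -1.56229330e-04]), 'tool_pos': array([ 0.26389061, -0.62105093,  0.40372127]), 'orientation': array([ 1.79903748e+02, -8.77037826e-03, -1.56984050e+02]), 'force': array([ 0.00794591,  0.71669643, -0.26042159]), 'moment': array([-0.00030615, -0.01662567,  0.03174436]), 'gripper_force': 0.0, 'opening': 0.08767311711664087}
side 450.8928681745391 450.8928681745391 325.66560263775506 205.66180765911776 [[ 0.99780135 -0.06616506 -0.00382803]
 [-0.05535244 -0.8001912  -0.59718519]
 [ 0.03644964  0.59608408 -0.80209426]] [-0.61788056  0.15104382  1.09397963]
top 519.5527687078654 519.5527687078654 311.8729144861026 198.17378023302672 [[ 0.01652916 -0.99983362  0.00771462]
 [-0.98737749 -0.01753781 -0.15741066]
 [ 0.15751977 -0.00501537 -0.9875031 ]] [0.07046874 0.62460306 1.09888378]
```

View pics/side0.png

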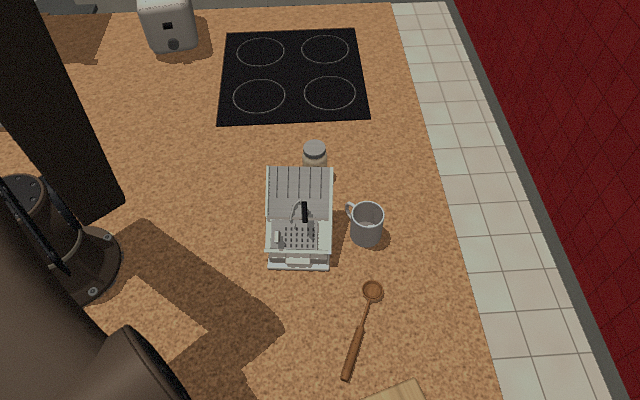

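View pics/top0.png

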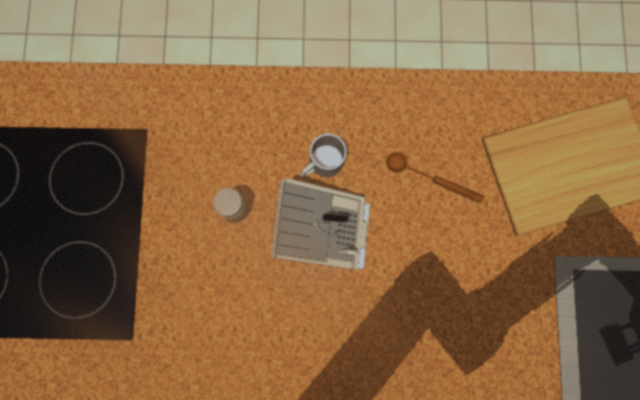

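Run:
```python
import cv2
a=cv2.imread("pics/side0.png")[155:280,250:350]; b=cv2.imread("pics/top0.png")[170:280,265:380]
a=cv2.resize(a,(400,500),interpolation=cv2.INTER_CUBIC);b=cv2.resize(b,(400,383),interpolation=cv2.INTER_CUBIC)
b=cv2.copyMakeBorder(b,0,117,0,0,cv2.BORDER_CONSTANT)
cv2.imwrite("pics/crop.png",cv2.hconcat([a,b]))
```

```text
(no output)
```

View pics/crop.png

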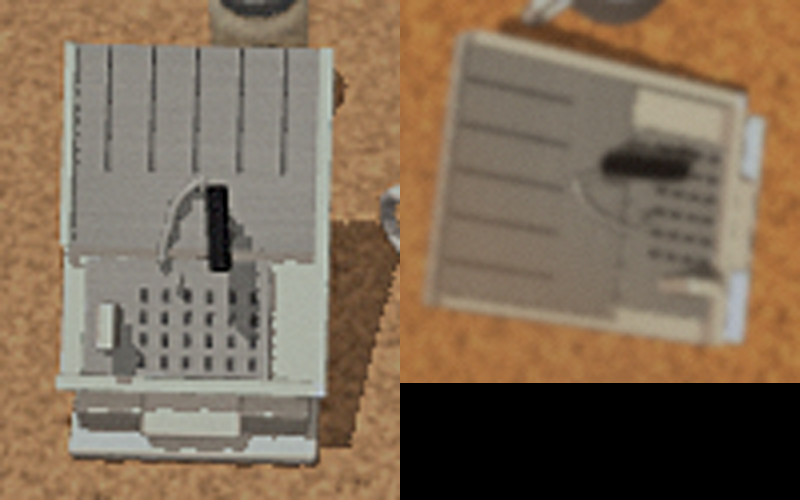

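```bash
cat > h.py <<'E'
from plant import *
import numpy as np, cv2
from scipy.optimize import least_squares
from scipy.spatial.transform import Rotation as Ro
def proj(s,X):
    c=s["R"]@X+s["t"]; return np.array([s["fx"]*c[0]/c[2]+s["cx"],s["fy"]*c[1]/c[2]+s["cy"]])
def tri(S,p):  # p {cam:uv}
    return least_squares(lambda X:np.concatenate([proj(S[n],X)-p[n] for n in p]),[.6,0,.1])
def frame(yaw): # seam axes columns; yaw of level upslope heading
    return Ro.from_euler('ZY',[yaw,-35],degrees=True).as_matrix()
E
python3 - <<'E'
from h import *
S={n:snapshot(n) for n in("side","top")}
sd=lambda u,v:(250+u/4,155+v/4)
tp=lambda u,v:(265+(u-400)/3.478,170+v/3.478)
P={'wing':(sd(217,215),tp(645,163),(12,0,47)),
'UR':(sd(332,48),tp(462,33),(120,-63,6)),
'LR':(sd(326,384),tp(746,92),(-84,-63,6)),
'LL':(sd(58,378),tp(722,342),(-84,95,6)),
'finT':(sd(106,305),tp(700,281),None),'UL':(sd(68,43),tp(430,303),None)}
for k,v in P.items():
    r=tri(S,{'side':v[0],'top':v[1]}); print(k,r.x.round(4),r.fun.round(1))
K=[v for v in P.values() if v[2]]
def f(q):
    return np.concatenate([proj(S[n],q[:3]+frame(q[3])@(np.array(v[2])/1000))-v[i] for v in K for i,n in enumerate(("side","top"))])
r=least_squares(f,[.6,.0,.1,90],x_scale=[.01,.01,.01,1]); print(r.x.round(4)); print(r.fun.reshape(-1,2,2).round(1).tolist())
R=frame(r.x[3])
for k in('finT','UL','wing'):
    x=tri(S,{'side':P[k][0],'top':P[k][1]}).x; print(k,(R.T@(x-r.x[:3])*1000).round(1))
for n,p in(('corner',(-76,-55,-8)),('cam',(12,0,36)),('fintop',(-46,38,32))):
    X=r.x[:3]+R@(np.array(p)/1000); print(n,X.round(4),[proj(S[m],X).round(1) for m in S])
o=get_obs();print(o['tool_pos'])
E
```

```text
wing [0.5721 0.0337 0.1425] [-0.6  0.2 -0.1 -0.5]
UR [0.6446 0.1409 0.1576] [-0.9  0.3 -0.1 -0.8]
LR [ 0.6289 -0.0335  0.0623] [-0.8  0.2 -0.1 -0.8]
LL [ 0.473  -0.0187  0.0621] [-1.   0.2 -0.2 -1. ]
finT [ 0.5064 -0.0012  0.1098] [-0.6  0.1 -0.1 -0.5]
UL [0.4884 0.1549 0.1591] [-0.6  0.1 -0.1 -0.5]
[5.73000e-01 4.77000e-02 9.71000e-02 8.53554e+01]
[[[-0.8, 1.2], [1.4, -0.2]], [[-1.2, -2.3], [1.5, -1.5]], [[-0.5, 0.6], [-2.4, -0.7]], [[-0.9, 1.3], [-1.5, -0.6]]]
finT [-37.1  62.4  41.5]
UL [117.4  93.   -6.6]
wing [14.5 -0.3 45.2]
corner [ 0.6231 -0.0142  0.047 ] [array([327.6, 247.7]), array([354.9, 199.2])]
cam [0.5721 0.0369 0.1335] [array([303.8, 210.1]), array([333.5, 216.9])]
fintop [ 0.5306 -0.0051  0.097 ] [array([287. , 235.3]), array([352.5, 239.1])]
[ 0.2639251  -0.62113327  0.4040717 ]
```

```bash
cat >> h.py <<'E'
O=np.array([.573,.0477,.0971]);F=frame(85.36)
W=lambda p:O+F@(np.array(p)/1000)
def togo(p,turn=0): # grasp point p in seam mm, turn deg of cam about seam z; prints tool-axes move
    o=get_obs(); Rt=Ro.from_euler('xyz',o['orientation'],degrees=True).as_matrix()
    T=F@Ro.from_euler('z',turn,degrees=True).as_matrix()@np.diag([-1,1,-1])
    tcp=W(p)-.159*T[:,2]; d=Rt.T@(tcp-o['tool_pos']); rv=Ro.from_matrix(Rt.T@T).as_rotvec(degrees=True)
    print('t',round(o['clock'],2),'grasp now(seam mm)',(F.T@(o['tool_pos']+.159*Rt[:,2]-O)*1000).round(1),'shift rows/25mm',(d/.025).round(2),'turn rows/6deg',(rv/6).round(2),'F seam',(F.T@o['force']).round(1),'open',round(o['opening'],4),'j',o['joint_pos'].round(0))
E
python3 - <<'E'
from h import *
S={n:snapshot(n) for n in("side","top")}
T={}
for h in('normal','vertical'):
    up=np.array([0,0,32]) if h=='normal' else np.array([18.4,0,26.2])
    for n in S:
        print(h,n,[proj(S[n],W(np.array([-46+a,62+b,0])+k*up)).round(1).tolist() for k in(0,1) for a in(-13,13) for b in(-5,5)])
ims=[]
for n,(u,v) in(('side',(262,218)),('top',(330,225))):
    c=S[n]["color"][v:v+40,u:u+40,::-1]; ims.append(cv2.resize(c,(400,400),interpolation=cv2.INTER_NEAREST))
cv2.imwrite('pics/fin.png',cv2.hconcat(ims))
togo((-46,62,110))
E
```

```text
normal side [[280.2, 240.2], [276.0, 240.2], [280.4, 229.2], [276.1, 229.2], [278.7, 240.9], [274.3, 240.8], [278.8, 229.5], [274.5, 229.5]]
normal top [[346.9, 248.8], [346.5, 253.4], [337.4, 247.3], [337.0, 252.1], [356.5, 248.9], [356.1, 253.6], [346.9, 247.4], [346.5, 252.2]]
vertical side [[280.2, 240.2], [276.0, 240.2], [280.4, 229.2], [276.1, 229.2], [279.1, 232.8], [274.7, 232.7], [279.2, 221.5], [274.9, 221.4]]
vertical top [[346.9, 248.8], [346.5, 253.4], [337.4, 247.3], [337.0, 252.1], [348.0, 247.8], [347.6, 252.6], [338.3, 246.3], [337.8, 251.2]]
t 0.3 grasp now(seam mm) [-481.5  253.9  518.1] shift rows/25mm [-16.08  14.14   4.54] turn rows/6deg [ -3.16  -5.24 -10.05] F seam [-0.2 -0.2 -0.2] open 0.0877 j [-50.  21.   1.  -0. -70. -17.]
```

View pics/fin.png

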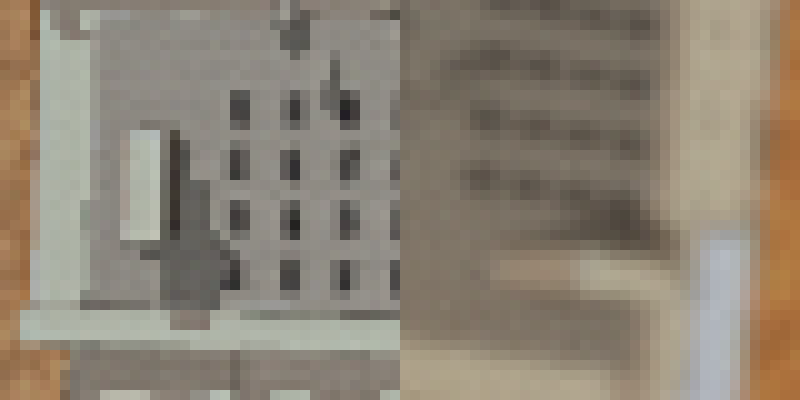

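```bash
M="python3 -m handwheel"
$M '[[1,-0.8,0.71,0.23,0,0,0],[1,-0.8,0.71,0.23,0,0,0],[1,-0.8,0.71,0.23,0,0,0],[1,-0.8,0.71,0.23,0,0,0],[1,-0.8,0.71,0.23,0,0,0]]' >/dev/null
$M '[[1,-0.8,0.71,0.23,0,0,0],[1,-0.8,0.71,0.23,0,0,0],[1,-0.8,0.71,0.23,0,0,0],[1,-0.8,0.71,0.23,0,0,0],[1,-0.8,0.71,0.23,0,0,0]]' >/dev/null
$M '[[1,-0.8,0.71,0.23,0,0,0],[1,-0.8,0.71,0.23,0,0,0],[1,-0.8,0.71,0.23,0,0,0],[1,-0.8,0.71,0.23,0,0,0],[1,-0.8,0.71,0.23,0,0,0]]' >/dev/null
$M '[[1,-0.8,0.71,0.23,0,0,0],[1,-0.8,0.71,0.23,0,0,0],[1,-0.8,0.71,0.23,0,0,0],[1,-0.8,0.71,0.23,0,0,0],[1,0,0,0,0,0,0]]' >/dev/null
$M '[[1,0,0,0,-0.3,-0.5,-0.95],[1,0,0,0,-0.3,-0.5,-0.95],[1,0,0,0,-0.3,-0.5,-0.95],[1,0,0,0,-0.3,-0.5,-0.95],[1,0,0,0,-0.3,-0.5,-0.95]]' >/dev/null
$M '[[1,0,0,0,-0.3,-0.5,-0.95],[1,0,0,0,-0.3,-0.5,-0.95],[1,0,0,0,-0.3,-0.5,-0.95],[1,0,0,0,-0.3,-0.5,-0.95],[1,0,0,0,-0.3,-0.5,-0.95]]'
python3 -c "
from h import *
togo((-48,63,110))"
```

```text
clock: 4.05
tool_pos: [0.4815, -0.1629, 0.2957]
orientation: [179.1, 33.6, -98.3]
force: [-0.3, -0.5, -0.5]
opening: 0.0877
gripper_force: 0.0
t 4.05 grasp now(seam mm) [-68.   71.  128.4] shift rows/25mm [-0.68 -0.4   0.73] turn rows/6deg [-0.19 -0.23 -0.51] F seam [-0.7  0.2 -0.1] open 0.0877 j [-14.  16. -12. -36. -71.  20.]
```

```bash
M="python3 -m handwheel"
$M '[[0,-0.34,-0.2,0.36,-0.1,-0.12,-0.25],[0,-0.34,-0.2,0.36,-0.1,-0.12,-0.25],[0,0,0,0.8,0,0,0],[0,0,0,0.8,0,0,0],[0,0,0,0,0,0,0]]'
python3 - <<'E'
from h import *
togo((-48,63,25))
ims=[]
for n,(u,v) in(('side',(240,150)),('top',(280,170))):
    s=snapshot(n);ims.append(cv2.resize(s["color"][v:v+120,u:u+100,::-1],(400,480),interpolation=cv2.INTER_CUBIC))
cv2.imwrite('pics/n1.png',cv2.hconcat(ims))
E
```

```text
clock: 4.68
tool_pos: [0.4961, -0.1154, 0.2557]
orientation: [179.6, 35.0, -95.0]
force: [0.3, 0.2, 0.5]
opening: 0.0459
gripper_force: 0.0
t 4.67 grasp now(seam mm) [-47.3  64.1  67.8] shift rows/25mm [ 0.03 -0.03  1.71] turn rows/6deg [ 0.04 -0.   -0.05] F seam [ 0.4 -0.3  0.3] open 0.0459 j [ -9.  18. -14. -39. -66.  23.]
```

View pics/n1.png

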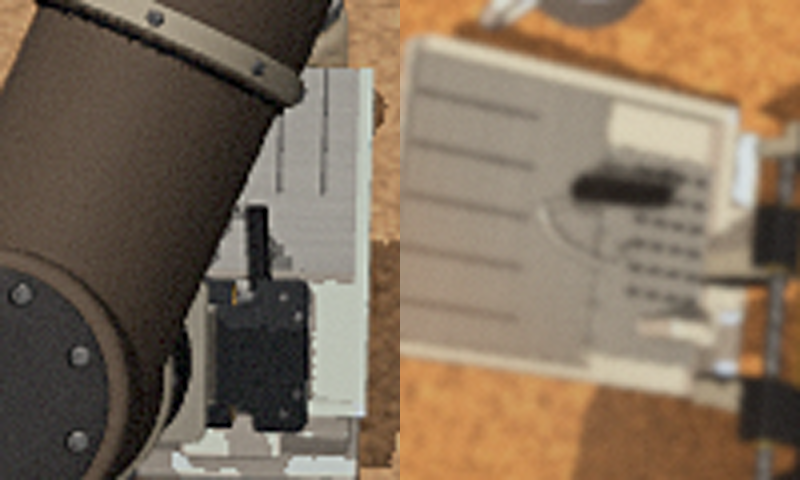

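The side view is mostly hidden by the arm. The top view shows the fin at crop (675,325), between finger tips at about (740,275) and (720,375), so it is centred. I'll advance now.

```bash
M="python3 -m handwheel"
$M '[[0,0,-0.03,0.5,0,0,0],[0,0,0,0.5,0,0,0],[0,0,0,0.3,0,0,0],[0,0,0,0.2,0,0,0],[0,0,0,0,0,0,0]]'
python3 -c "
from h import *
togo((-48,63,25))"
```

```text
clock: 5.4
tool_pos: [0.4989, -0.0951, 0.226]
orientation: [179.7, 35.0, -95.0]
force: [-0.5, 0.1, 0.1]
opening: 0.0435
gripper_force: 0.0
t 5.4 grasp now(seam mm) [-47.7  62.5  31.7] shift rows/25mm [0.02 0.03 0.27] turn rows/6deg [ 0.01 -0.   -0.04] F seam [0.1 0.5 0.1] open 0.0435 j [ -7.  20. -16. -40. -63.  24.]
```

```bash
M="python3 -m handwheel"
$M '[[0,0,0,0.1,0,0,0],[0,0,0,0.1,0,0,0],[0,0,0,0,0,0,0]]'
$M '[[-1,0,0,0,0,0,0],[-1,0,0,0,0,0,0],[-1,0,0,0,0,0,0],[-1,0,0,0,0,0,0],[-1,0,0,0,0,0,0]]'
python3 -c "
from h import *
togo((-48,38,25))"
```

```text
clock: 5.78
tool_pos: [0.4991, -0.0924, 0.2221]
orientation: [179.8, 35.0, -95.0]
force: [-0.1, -0.7, -0.7]
opening: 0.0438
gripper_force: 0.0
clock: 6.4
tool_pos: [0.4992, -0.0926, 0.2223]
orientation: [179.8, 35.0, -94.9]
force: [-0.9, -0.9, 1.7]
opening: 0.0096
gripper_force: 30.0
t 6.4 grasp now(seam mm) [-47.7  62.4  27.2] shift rows/25mm [ 0.01 -0.97  0.09] turn rows/6deg [ 0.01 -0.01 -0.04] F seam [0.1 0.8 1.9] open 0.0096 j [ -7.  21. -16. -40. -62.  24.]
```

```bash
M="python3 -m handwheel"
$M '[[-1,0,-0.15,0,0,0,0],[-1,0,-0.15,0,0,0,0],[-1,0,-0.15,0,0,0,0],[-1,0,-0.15,0,0,0,0],[-1,0,-0.1,0,0,0,0]]'
python3 -c "
from h import *
togo((-48,38,25))"
```

```text
clock: 7.02
tool_pos: [0.5169, -0.0941, 0.2223]
orientation: [179.8, 35.0, -94.9]
force: [-2.5, -4.1, 4.6]
opening: 0.01
gripper_force: 30.0
t 7.03 grasp now(seam mm) [-47.9  44.6  27.2] shift rows/25mm [ 0.01 -0.26  0.09] turn rows/6deg [ 0.01 -0.01 -0.04] F seam [-0.9  2.1  6.2] open 0.01 j [ -7.  22. -14. -40. -63.  24.]
```

```bash
M="python3 -m handwheel"
for i in 1; do $M '[[-1,0,-0.05,-0.01,0,0,0],[-1,0,-0.05,-0.01,0,0,0],[-1,0,0,0,0,0,0]]'; done
python3 -c "
from h import *
togo((-48,38,25))"
$M '[[-1,0,-0.04,0,0,0,0],[-1,0,-0.04,0,0,0,0],[-1,0,0,0,0,0,0]]'
python3 -c "
from h import *
togo((-48,38,25))"
```

```text
clock: 7.4
tool_pos: [0.5192, -0.0944, 0.2224]
orientation: [179.8, 35.0, -94.9]
force: [-0.9, -2.1, 0.9]
opening: 0.0097
gripper_force: 30.0
t 7.4 grasp now(seam mm) [-47.9  42.2  27.4] shift rows/25mm [ 0.01 -0.17  0.1 ] turn rows/6deg [ 0.01 -0.01 -0.04] F seam [-1.3  0.8  2. ] open 0.0097 j [ -7.  22. -14. -40. -63.  24.]
clock: 7.78
tool_pos: [0.5212, -0.0946, 0.2225]
orientation: [179.8, 35.0, -94.9]
force: [-0.7, -2.6, 1.3]
opening: 0.0099
gripper_force: 30.0
t 7.78 grasp now(seam mm) [-47.8  40.3  27.5] shift rows/25mm [ 0.01 -0.09  0.1 ] turn rows/6deg [ 0.01 -0.01 -0.04] F seam [-1.5  0.5  2.6] open 0.0099 j [ -7.  22. -13. -40. -63.  23.]
```

```bash
M="python3 -m handwheel"; G='python3 -c "from h import *;togo((-48,38,25))"'
for i in 1; do $M '[[-1,0,-0.03,0,0,0,0],[-1,0,0,0,0,0,0]]' >/dev/null; eval $G
$M '[[-1,0,-0.03,0,0,0,0],[-1,0,0,0,0,0,0]]' >/dev/null;  eval $G
$M '[[-1,0,-0.03,0,0,0,0],[-1,0,0,0,0,0,0]]' >/dev/null;  eval $G
done
```

```text
t 8.03 grasp now(seam mm) [-47.8  39.6  27.5] shift rows/25mm [ 0.01 -0.06  0.1 ] turn rows/6deg [ 0.01 -0.01 -0.04] F seam [-1.2  0.4  2.4] open 0.0099 j [ -7.  22. -13. -40. -63.  23.]
t 8.28 grasp now(seam mm) [-47.7  38.8  27.5] shift rows/25mm [ 0.01 -0.03  0.1 ] turn rows/6deg [ 0.01 -0.01 -0.04] F seam [-1.5  0.1  1.5] open 0.01 j [ -7.  22. -13. -40. -63.  23.]
t 8.53 grasp now(seam mm) [-47.7  38.7  27.4] shift rows/25mm [ 0.01 -0.02  0.1 ] turn rows/6deg [ 0.02 -0.   -0.04] F seam [-0.2  3.   3.2] open 0.0099 j [ -7.  22. -13. -40. -63.  23.]
```

```bash
M="python3 -m handwheel"; G='python3 -c "from h import *;togo((-48,38,25))"'
$M '[[-1,0,-0.03,0,0,0,0],[-1,0,0,0,0,0,0]]' >/dev/null; eval $G
$M '[[-1,0,-0.03,0,0,0,0],[-1,0,0,0,0,0,0]]' >/dev/null;  eval $G
```

```text
t 8.78 grasp now(seam mm) [-47.7  38.6  27.4] shift rows/25mm [ 0.01 -0.01  0.09] turn rows/6deg [ 0.03 -0.   -0.05] F seam [0.7 5.8 5.2] open 0.0099 j [ -7.  22. -13. -40. -63.  23.]
t 9.03 grasp now(seam mm) [-47.6  38.6  27.3] shift rows/25mm [0.01 0.   0.09] turn rows/6deg [ 0.04  0.   -0.05] F seam [-0.7  7.5  5.5] open 0.0097 j [ -7.  22. -13. -40. -63.  23.]
```

```bash
M="python3 -m handwheel"; G='python3 -c "from h import *;togo((-48,38,25))"'
$M '[[-1,0,-0.03,0,0,0,0],[-1,0,-0.03,0,0,0,0],[-1,0,0,0,0,0,0],[-1,0,0,0,0,0,0],[-1,0,0,0,0,0,0]]' >/dev/null; eval $G
$M '[[-1,0,0,0,0,0,0],[-1,0,0,0,0,0,0],[-1,0,0,0,0,0,0]]' >/dev/null;  eval $G
$M '[[-1,0,0.04,0,0,0,0],[-1,0,0.04,0,0,0,0],[-1,0,0,0,0,0,0]]' >/dev/null;  eval $G
```

```text
t 9.65 grasp now(seam mm) [-47.7  38.5  27.3] shift rows/25mm [0.01 0.02 0.09] turn rows/6deg [ 0.07  0.01 -0.05] F seam [ 0.8 12.1  9. ] open 0.0098 j [ -7.  22. -13. -40. -63.  23.]
t 10.03 grasp now(seam mm) [-47.6  38.5  27.3] shift rows/25mm [0.01 0.02 0.09] turn rows/6deg [ 0.07  0.01 -0.05] F seam [ 1.5 11.5  9.6] open 0.0098 j [ -7.  22. -13. -40. -63.  23.]
t 10.4 grasp now(seam mm) [-47.6  38.6  27.3] shift rows/25mm [ 0.02 -0.    0.09] turn rows/6deg [ 0.03  0.   -0.05] F seam [-0.6  6.2  6. ] open 0.0101 j [ -7.  22. -13. -40. -63.  23.]
```

```bash
M="python3 -m handwheel"
$M '[[-0.5,0,0,0,0,0,0],[-0.5,0,0,0,0,0,0],[-0.5,0,0,0,0,0,0],[-0.5,0,0,-0.2,0,0,0],[-0.5,0,0,-0.5,0,0,0]]'
$M '[[-0.2,0,0,-0.8,0,0,0],[-0.2,0,0,-0.8,0,0,0],[-0.2,0,0,-0.8,0,0,0],[-0.2,0,0,-0.8,0,0,0],[-0.2,0,0,0,0,0,0]]'
python3 - <<'E'
from h import *
togo((14,0,90))
ims=[]
for n,(u,v) in(('side',(240,150)),('top',(280,170))):
    s=snapshot(n);ims.append(cv2.resize(s["color"][v:v+120,u:u+100,::-1],(400,480),interpolation=cv2.INTER_CUBIC))
cv2.imwrite('pics/n2.png',cv2.hconcat(ims))
E
```

```text
clock: 11.02
tool_pos: [0.5234, -0.105, 0.237]
orientation: [179.7, 35.0, -95.0]
force: [0.2, -0.3, -0.2]
opening: 0.0222
gripper_force: 0.0
clock: 11.65
tool_pos: [0.5201, -0.1516, 0.3042]
orientation: [180.0, 34.9, -94.9]
force: [-0.4, -0.2, -0.1]
opening: 0.0352
gripper_force: 0.0
t 11.65 grasp now(seam mm) [-47.7  36.2 127. ] shift rows/25mm [-2.47 -1.45  1.48] turn rows/6deg [-0.02 -0.01 -0.03] F seam [-0.3  0.4  0. ] open 0.0352 j [-12.  18.  -8. -36. -73.  21.]
```

View pics/n2.png

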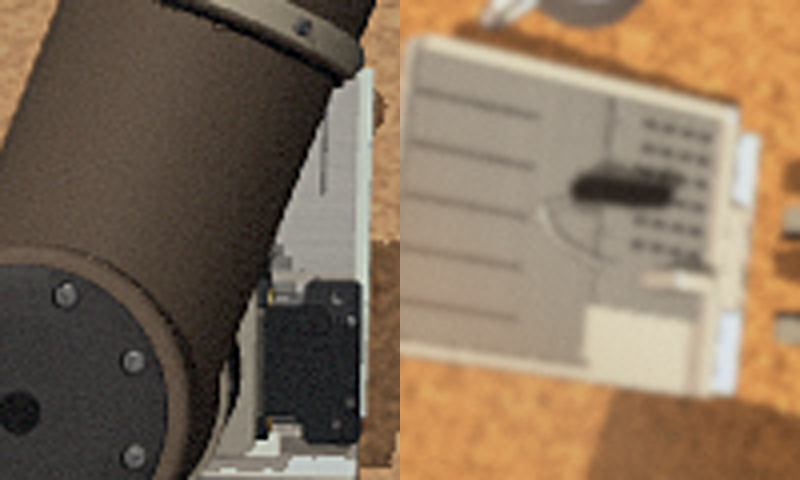

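```bash
cat > w.py <<'E'
from h import *
for n,(u0,u1,v0,v1) in(('side',(290,320,190,230)),('top',(310,360,205,228))):
    s=snapshot(n); im=cv2.imread(f'pics/{n}0.png')[v0:v1,u0:u1]; m=(im.max(2)<45).astype(np.uint8)
    c=max(cv2.findContours(m,0,1)[0],key=cv2.contourArea).reshape(-1,2)+[u0,v0]
    H=[]
    print(n,'obs bbox',c.min(0),c.max(0)+1,cv2.minAreaRect(c.astype(np.float32)))
    for x,y,a in((12,0,0),(12,0,8),(14,.6,8),(12,.6,4)):
        Z=Ro.from_euler('z',a,degrees=True).as_matrix()
        q=np.array([proj(s,W(np.array([x,y,z])+Z@[i*25,j*6,0])) for z in(22,47) for i in(-1,1) for j in(-1,1)],np.float32)
        print((x,y,a),q.min(0).round(1),q.max(0).round(1),cv2.minAreaRect(q))
E
python3 w.py
```

```text
side obs bbox [302 202] [308 223] ((304.5, 212.0), (20.0, 5.0), 90.0)
(12, 0, 0) [300.7 198.9] [306.9 221.1] ((303.7901611328125, 210.01239013671875), (5.906597137451172, 22.133752822875977), 0.6372277140617371)
(12, 0, 8) [299.5 198.7] [308.1 221.3] ((303.7732238769531, 209.9880828857422), (22.1570987701416, 5.873247146606445), 82.63920593261719)
(14, 0.6, 8) [299.2 197.8] [307.9 220.4] ((303.5209655761719, 209.1112060546875), (22.176340103149414, 5.8762431144714355), 82.63968658447266)
(12, 0.6, 4) [299.9 198.8] [307.1 221.2] ((303.51995849609375, 209.98983764648438), (22.13136863708496, 5.897766590118408), 86.63967895507812)
top obs bbox [324 215] [347 221] ((335.0, 217.5), (22.189329147338867, 4.776178359985352), 5.710593223571777)
(12, 0, 0) [319.3 211.8] [346.7 221.8] ((333.05084228515625, 216.81387329101562), (27.49001693725586, 7.818581581115723), 10.472686767578125)
(12, 0, 8) [319.5 213.5] [346.6 220.2] ((333.0244445800781, 216.82955932617188), (27.122840881347656, 6.5850138664245605), 0.5242547988891602)
(14, 0.6, 8) [318.7 213.6] [345.8 220.3] ((332.2228698730469, 216.9736328125), (27.15854263305664, 6.588274002075195), 0.5120112895965576)
(12, 0.6, 4) [319.4 212.9] [346.6 221.3] ((333.0098571777344, 217.11166381835938), (27.312660217285156, 7.210778713226318), 5.502015590667725)
```

```bash
M="python3 -m handwheel"
python3 -c "
from h import *
togo((9.5,-0.5,77),3)"
$M '[[-0.2,-0.57,-0.37,0,0,0,-0.14],[-0.2,-0.57,-0.37,0,0,0,-0.14],[-0.2,-0.57,-0.37,0,0,0,-0.14],[-0.2,-0.57,-0.37,0,0,0,-0.1],[-0.2,0,0,0.5,0,0,0]]'
$M '[[-0.2,0,0,0.5,0,0,0],[-0.2,0,0,0.5,0,0,0],[-0.2,0,0,0.3,0,0,0],[-0.2,0,0,0,0,0,0],[-0.2,0,0,0,0,0,0]]'
python3 - <<'E'
from h import *
togo((9.5,-0.5,37),3)
n,u,v='top',280,170
s=snapshot(n);cv2.imwrite('pics/n3.png',cv2.resize(s["color"][v:v+100,u:u+110,::-1],(660,600),interpolation=cv2.INTER_CUBIC))
E
```

```text
t 11.85 grasp now(seam mm) [-47.7  37.5 124.4] shift rows/25mm [-2.3  -1.5   1.89] turn rows/6deg [ 0.02 -0.   -0.55] F seam [ 0.2  0.2 -0.6] open 0.0353 j [-12.  18.  -8. -36. -73.  21.]
clock: 12.48
tool_pos: [0.5613, -0.0982, 0.3266]
orientation: [-177.8, 34.9, -90.9]
force: [-0.3, 0.4, -0.1]
opening: 0.0354
gripper_force: 0.0
clock: 13.1
tool_pos: [0.5617, -0.0809, 0.2988]
orientation: [-178.0, 34.9, -91.1]
force: [0.1, 0.0, -0.3]
opening: 0.0352
gripper_force: 0.0
t 13.1 grasp now(seam mm) [ 9.8  0.9 80.2] shift rows/25mm [ 0.02 -0.05  1.73] turn rows/6deg [ 0.01 -0.01 -0.02] F seam [-0.2 -0.1 -0.3] open 0.0352 j [ -4.  19.  -6. -38. -69.  18.]
```

View pics/n3.png

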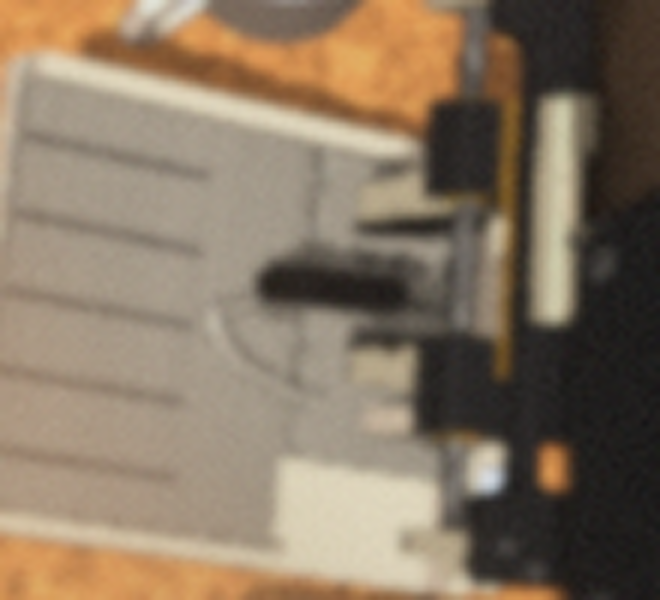

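```bash
M="python3 -m handwheel"
$M '[[-0.2,0,-0.04,0.5,0,0,0],[-0.2,0,0,0.5,0,0,0],[-0.2,0,0,0.4,0,0,0],[-0.2,0,0,0.3,0,0,0],[-0.2,0,0,0,0,0,0]]'
python3 -c "
from h import *
togo((9.5,-0.5,37),3)"
$M '[[-1,0,0,0,0,0,0],[-1,0,0,0,0,0,0],[-1,0,0,0,0,0,0],[-1,0,0,0,0,0,0],[-1,0,0,0,0,0,0]]'
python3 -c "
from h import *
togo((9.5,-0.5,37),3);print(get_obs()['moment'])"
```

```text
clock: 13.78
tool_pos: [0.5644, -0.056, 0.2631]
orientation: [-178.1, 34.9, -91.2]
force: [-0.1, -0.5, 0.3]
opening: 0.0347
gripper_force: 0.0
t 13.78 grasp now(seam mm) [ 9.9  0.5 36.7] shift rows/25mm [ 0.02 -0.03 -0.01] turn rows/6deg [ 0.02 -0.   -0.02] F seam [-0.2  0.   0.5] open 0.0347 j [ -2.  21.  -8. -39. -65.  19.]
clock: 14.4
tool_pos: [0.5647, -0.0566, 0.2641]
orientation: [-178.0, 34.9, -91.1]
force: [0.1, -1.3, 3.3]
opening: 0.0162
gripper_force: 30.0
t 14.4 grasp now(seam mm) [10.  -0.2 37.8] shift rows/25mm [ 0.02 -0.01  0.03] turn rows/6deg [ 0.   -0.01 -0.02] F seam [ 0.8 -0.2  3.5] open 0.0162 j [ -2.  21.  -8. -39. -65.  19.]
[-1.74354193  0.06738298 -0.1708498 ]
```

```bash
M="python3 -m handwheel"
$M '[[-1,0,0,0,0,0,0],[-1,0,0,0,0,0,0]]'
python3 - <<'E'
from h import *
n,u,v='top',290,180
s=snapshot(n);cv2.imwrite('pics/n4.png',cv2.resize(s["color"][v:v+75,u:u+80,::-1],(640,600),interpolation=cv2.INTER_CUBIC))
togo((9.5,-0.5,37),3);print(get_obs()['moment'])
E
```

```text
clock: 14.65
tool_pos: [0.5647, -0.0566, 0.2641]
orientation: [-178.0, 34.9, -91.1]
force: [1.2, -1.5, 3.6]
opening: 0.0163
gripper_force: 30.0
t 14.7 grasp now(seam mm) [10.  -0.1 37.8] shift rows/25mm [ 0.02 -0.01  0.03] turn rows/6deg [ 0.   -0.01 -0.02] F seam [ 0.7 -0.1  3.1] open 0.0163 j [ -2.  21.  -8. -39. -65.  19.]
[-1.65290675 -0.00505498 -0.18136889]
```

View pics/n4.png

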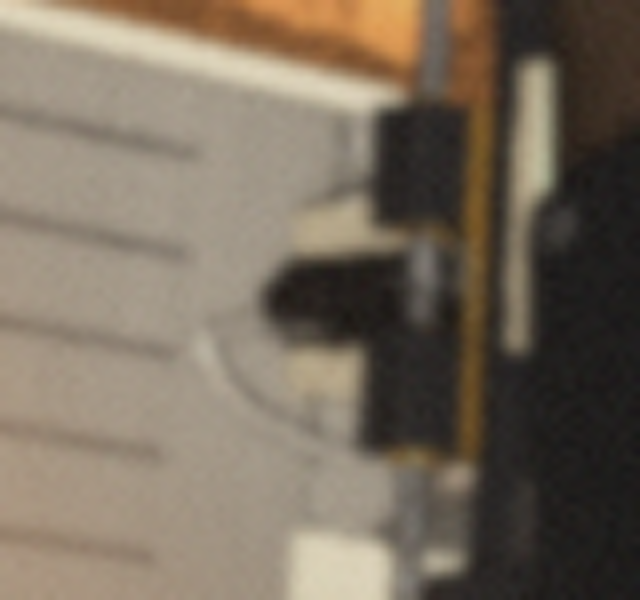

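```bash
M="python3 -m handwheel"
$M '[[-0.4,0,0,0,0,0,0],[-0.4,0,0,0,0,0,0],[-0.4,0,0,-0.1,0,0,0],[-0.4,0,0,0,0,0,0]]' >/dev/null
python3 - <<'E'
from h import *
togo((9.5,-0.5,37),3);print(get_obs()['moment'])
n,u,v='top',290,180
s=snapshot(n);cv2.imwrite('pics/n5.png',cv2.resize(s["color"][v:v+75,u:u+80,::-1],(640,600),interpolation=cv2.INTER_CUBIC))
E
```

```text
t 15.2 grasp now(seam mm) [ 9.9  0.2 40. ] shift rows/25mm [ 0.02 -0.02  0.12] turn rows/6deg [ 0.01 -0.   -0.02] F seam [ 0.2 -0.3  0.1] open 0.0265 j [ -2.  21.  -8. -39. -65.  19.]
[-1.90160644  0.30483802  0.01355898]
```

View pics/n5.png

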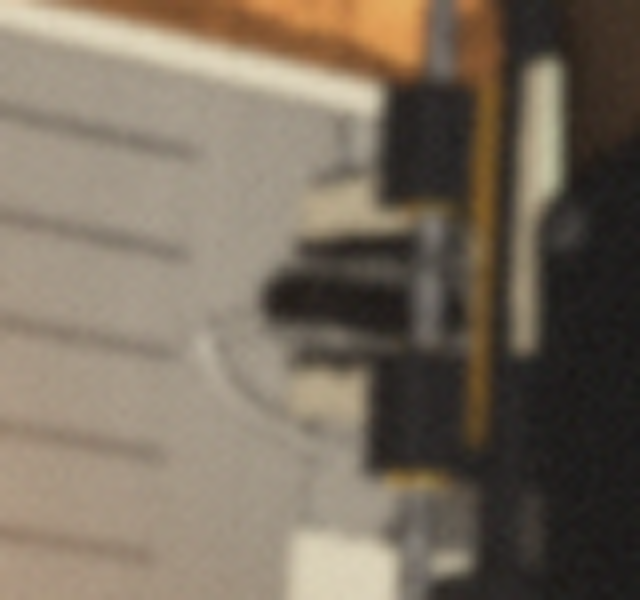

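```bash
M="python3 -m handwheel"
$M '[[-0.4,0,0,0,0,0,-0.8],[-0.4,0,0,0.1,0,0,0],[-1,0,0,0,0,0,0],[-1,0,0,0,0,0,0],[-1,0,0,0,0,0,0]]' >/dev/null
$M '[[-1,0,0,0,0,0,0],[-1,0,0,0,0,0,0]]' >/dev/null
python3 -c "
from h import *
togo((9.5,-0.5,37),8);print(get_obs()['moment'])"
```

```text
t 16.12 grasp now(seam mm) [ 9.9  0.  37.3] shift rows/25mm [ 0.02 -0.01  0.01] turn rows/6deg [ 0.01 -0.   -0.06] F seam [-0.  -2.7 -4.4] open 0.0166 j [ -2.  21.  -8. -39. -65.  24.]
[-2.13349855 -0.39300777 -0.46175017]
```

```bash
M="python3 -m handwheel"
$M '[[-1,0,0,0,0,0,-0.6],[-1,0,0,0,0,0,-0.6],[-1,0,0,0,0,0,-0.6],[-1,0,0,0,0,0,-0.6],[-1,0,0,0,0,0,0]]' >/dev/null
python3 - <<'E'
from h import *
togo((9.5,-0.5,37),22);print(get_obs()['moment'])
n,u,v='top',290,180
s=snapshot(n);cv2.imwrite('pics/n6.png',cv2.resize(s["color"][v:v+75,u:u+80,::-1],(640,600),interpolation=cv2.INTER_CUBIC))
E
```

```text
t 16.75 grasp now(seam mm) [ 9.8  0.4 37.3] shift rows/25mm [ 0.03 -0.02  0.01] turn rows/6deg [0.01 0.   0.  ] F seam [-0.8 -0.8 -2.8] open 0.0166 j [ -2.  21.  -8. -39. -65.  38.]
[-2.18226993  0.15383015 -0.21792899]
```

View pics/n6.png

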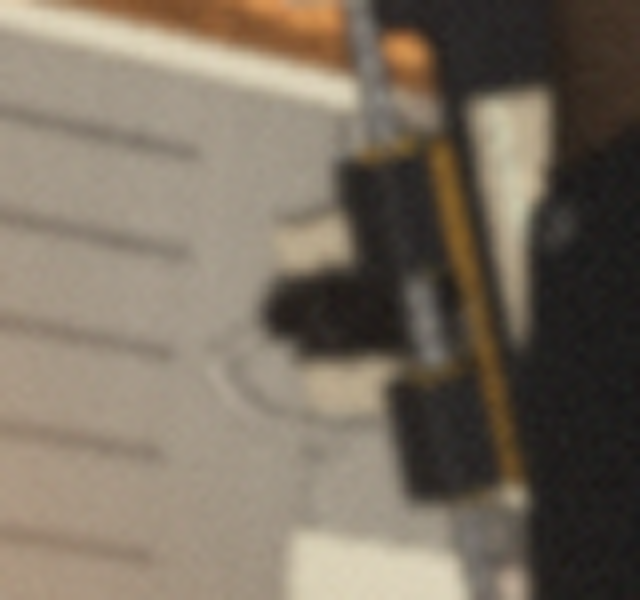

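```bash
M="python3 -m handwheel"; R='[[-1,0,0,0,0,0,-0.6],[-1,0,0,0,0,0,-0.6],[-1,0,0,0,0,0,-0.6],[-1,0,0,0,0,0,-0.6],[-1,0,0,0,0,0,-0.6]]'
G() { python3 -c "
from h import *
togo((9.5,-0.5,37),$1);o=get_obs();print((F.T@o['moment']).round(2))"; }
$M '[[-1,0,0,0,0,0,-0.6],[-1,0,0,0,0,0,-0.6],[-1,0,0,0,0,0,-0.6],[-1,0,0,0,0,0,-0.6],[-1,0,0,0,0,0,-0.6]]' >/dev/null; G 40
$M '[[-1,0,0,0,0,0,-0.6],[-1,0,0,0,0,0,-0.6],[-1,0,0,0,0,0,-0.6],[-1,0,0,0,0,0,-0.6],[-1,0,0,0,0,0,-0.6]]' >/dev/null; G 58
```

```text
t 17.43 grasp now(seam mm) [ 9.5  1.  37.3] shift rows/25mm [ 0.03 -0.03  0.01] turn rows/6deg [0.02 0.01 0.01] F seam [-1.1  0.7 -2.8] open 0.0164 j [ -2.  21.  -8. -39. -65.  56.]
[ 0.44  2.64 -0.22]
t 18.05 grasp now(seam mm) [ 9.1  1.3 37.3] shift rows/25mm [ 0.04 -0.03  0.01] turn rows/6deg [0.03 0.02 0.01] F seam [-3.6  2.4 -2. ] open 0.0163 j [ -2.  21.  -8. -39. -65.  74.]
[ 0.77  3.21 -0.22]
```

```bash
M="python3 -m handwheel"
G() { python3 -c "
from h import *
togo((9.5,-0.5,37),$1);o=get_obs();print((F.T@o['moment']).round(2))"; }
$M '[[-1,0,0,0,0,0,-0.6],[-1,0,0,0,0,0,-0.6],[-1,0,0,0,0,0,-0.6],[-1,0,0,0,0,0,-0.6],[-1,0,0,0,0,0,-0.6]]' >/dev/null; G 76
$M '[[-1,0,0,0,0,0,-0.6],[-1,0,0,0,0,0,-0.6],[-1,0,0,0,0,0,-0.6],[-1,0,0,0,0,0,-0.6],[-1,0,0,0,0,0,0]]' >/dev/null; G 90
```

```text
t 18.68 grasp now(seam mm) [ 8.6  1.5 37.3] shift rows/25mm [ 0.05 -0.04  0.01] turn rows/6deg [0.03 0.03 0.01] F seam [-5.1  1.8 -1.9] open 0.016 j [ -2.  21.  -8. -39. -65.  92.]
[ 0.83  4.02 -0.22]
t 19.3 grasp now(seam mm) [ 8.1  1.7 37.3] shift rows/25mm [ 0.06 -0.04  0.01] turn rows/6deg [0.02 0.04 0.05] F seam [-8.   3.3 -1.8] open 0.0162 j [ -2.  21.  -8. -39. -65. 106.]
[ 1.13  4.88 -0.22]
```

```bash
M="python3 -m handwheel"
G() { python3 -c "
from h import *
togo((9.5,-0.5,37),$1);o=get_obs();print((F.T@o['moment']).round(2))"; }
$M '[[-1,0,0.03,0,0,0,-0.4],[-1,0,0.03,0,0,0,-0.4],[-1,0,0,0,0,0,-0.4],[-1,0,0,0,0,0,-0.4],[-1,0,0,0,0,0,0]]' >/dev/null; G 100
$M '[[-1,0,0,0,0,0,-0.3],[-1,0,0,0,0,0,-0.3],[-1,0,0,0,0,0,-0.3],[-1,0,0,0,0,0,0]]' >/dev/null; G 105
```

```text
t 19.93 grasp now(seam mm) [ 7.7  1.6 37.3] shift rows/25mm [ 0.07 -0.05  0.01] turn rows/6deg [ 0.    0.04 -0.02] F seam [-3.   4.8 -1.7] open 0.0162 j [ -2.  21.  -8. -39. -65. 116.]
[ 1.83  3.65 -0.25]
t 20.43 grasp now(seam mm) [ 7.5  1.6 37.2] shift rows/25mm [ 0.08 -0.05  0.01] turn rows/6deg [0.   0.04 0.05] F seam [-5.2  4.9 -1.4] open 0.0165 j [ -2.  21.  -8. -39. -65. 122.]
[ 1.79  3.94 -0.19]
```

```bash
M="python3 -m handwheel"
G() { python3 -c "
from h import *
togo((9.5,-0.5,37),$1);o=get_obs();print((F.T@o['moment']).round(2))"; }
$M '[[-1,0,0,0,0,0,-0.3],[-1,0,0,0,0,0,-0.3],[-1,0,0,0,0,0,0]]' >/dev/null; G 110
$M '[[-1,0,0,0,0,0,-0.3],[-1,0,0,0,0,0,-0.3],[-1,0,0,0,0,0,0]]' >/dev/null; G 113
$M '[[-1,0,0,0,0,0,-0.3],[-1,0,0,0,0,0,-0.3],[-1,0,0,0,0,0,0]]' >/dev/null; G 117
```

```text
t 20.8 grasp now(seam mm) [ 7.5  1.5 37.3] shift rows/25mm [ 0.08 -0.05  0.01] turn rows/6deg [ 0.    0.04 -0.18] F seam [-5.1  4.  -2.3] open 0.0165 j [ -2.  21.  -8. -39. -65. 125.]
[ 1.74  4.11 -0.17]
t 21.18 grasp now(seam mm) [ 7.6  1.1 37.2] shift rows/25mm [ 0.07 -0.05  0.01] turn rows/6deg [ 0.    0.03 -0.07] F seam [-7.3  3.7 -2.4] open 0.0164 j [ -2.  21.  -8. -39. -65. 129.]
[ 1.51  4.59 -0.21]
t 21.55 grasp now(seam mm) [ 7.7  0.7 37.2] shift rows/25mm [ 0.06 -0.04  0.01] turn rows/6deg [ 0.    0.02 -0.13] F seam [-7.5  3.6 -3.6] open 0.0166 j [ -2.  21.  -8. -39. -65. 132.]
[ 1.28  5.02 -0.31]
```

```bash
M="python3 -m handwheel"
G() { python3 -c "
from h import *
togo((9.5,-0.5,37),$1);o=get_obs();print((F.T@o['moment']).round(2))"; }
$M '[[-1,0,0,0,0,0,-0.3],[-1,0,0,0,0,0,-0.3],[-1,0,0,0,0,0,0]]' >/dev/null; G 119
$M '[[-1,0,0,0,0,0,-0.3],[-1,0,0,0,0,0,-0.3],[-1,0,0,0,0,0,0]]' >/dev/null; G 123
$M '[[-1,0,0,0,0,0,-0.3],[-1,0,0,0,0,0,-0.3],[-1,0,0,0,0,0,0]]' >/dev/null; G 127
```

```text
t 21.93 grasp now(seam mm) [ 7.9  0.4 37.2] shift rows/25mm [ 0.05 -0.04  0.01] turn rows/6deg [0.   0.02 0.14] F seam [-7.7  3.  -3.8] open 0.017 j [ -2.  21.  -8. -39. -65. 136.]
[ 1.05  5.16 -0.62]
t 22.3 grasp now(seam mm) [ 8.   0.3 37.3] shift rows/25mm [ 0.05 -0.03  0.01] turn rows/6deg [-0.    0.01  0.07] F seam [-7.7  2.4 -4.3] open 0.0178 j [ -2.  21.  -8. -39. -65. 140.]
[ 0.94  5.15 -1.14]
t 22.68 grasp now(seam mm) [ 8.1  0.3 37.3] shift rows/25mm [ 0.05 -0.03  0.01] turn rows/6deg [-0.    0.01  0.  ] F seam [-7.8  2.2 -4.6] open 0.0187 j [ -2.  21.  -8. -39. -65. 143.]
[ 0.9   5.15 -1.55]
```

```bash
M="python3 -m handwheel"
$M '[[-1,0,0,0,0,0,0.5],[-1,0,0,0,0,0,0.5],[-0.2,0,0,0,0,0,0],[-0.2,0,0,0,0,0,0],[-0.2,0,0,0,0,0,0]]' 
$M '[[0,0,0,-0.3,0,0,0],[0,0,0,-0.8,0,0,0],[0,0,0,-0.8,0,0,0],[0,0,0,-0.8,0,0,0],[0,0,0,-0.8,0,0,0]]' >/dev/null
$M '[[0,0,0,-0.8,0,0,0],[0,0,0,-0.8,0,0,0],[0,0,0,-0.8,0,0,0],[0,0,0,-0.8,0,0,0],[0,0,0,0,0,0,0]]'
cat > v.py <<'E'
from h import *
s=snapshot('top'); im=s['color'][195:240,305:365,::-1]; cv2.imwrite('pics/z.png',im)
m=(im.max(2)<55).astype(np.uint8)
for c in cv2.findContours(m,0,1)[0]:
    if cv2.contourArea(c)>15: print('dark',cv2.minAreaRect((c.reshape(-1,2)+[305,195]).astype(np.float32)))
for a in(80,90,95,103):
    Z=Ro.from_euler('z',a,degrees=True).as_matrix()
    q=np.array([proj(s,W(np.array([9.5,0,47])+Z@[i*25,j*6,0])) for i in(-1,1) for j in(-1,1)],np.float32); print(a,cv2.minAreaRect(q))
g=s['color'].max(2)[205:270:1,335:366]
print('\n'.join(' '.join('%3d'%v for v in r) for r in g[::3]))
togo((9.5,-0.5,37),120)
E
python3 v.py
```

```text
clock: 23.3
tool_pos: [0.5652, -0.0572, 0.264]
orientation: [-149.1, -17.3, 21.7]
force: [0.6, -0.3, -0.3]
opening: 0.0343
gripper_force: 0.0
clock: 24.55
tool_pos: [0.557, -0.1543, 0.4017]
orientation: [-149.2, -17.3, 21.6]
force: [-0.3, 0.2, -0.9]
opening: 0.0435
gripper_force: 0.0
dark ((335.35345458984375, 217.5086212158203), (21.37481689453125, 8.514693260192871), 86.633544921875)
80 ((337.82275390625, 216.85772705078125), (4.8337321281433105, 24.90352439880371), 13.376572608947754)
90 ((337.8250732421875, 216.8264923095703), (4.7300944328308105, 25.029714584350586), 5.2151970863342285)
95 ((337.8229064941406, 216.81085205078125), (4.698343753814697, 24.976205825805664), 1.2295615673065186)
103 ((337.82061767578125, 216.8474884033203), (24.853679656982422, 4.675989151000977), 84.9105224609375)
 87  84  81  80  82  90 107 132 151 157 157 162 162 164 168 161 161 160 152 147 151 166 185 197 202 210 217 222 213 205 213
 52  51  49  46  56  70  98 118 128 128 131 142 138 128 121 130 142 141 138 141 158 175 192 199 206 211 219 218 213 217 228
 50  54  48  47  58  79 100 124 142 154 16
[... 1939 characters left out ...]
13
224 223 224 222 224 224 223 223 223 224 226 223 226 224 224 221 213 206 203 203 214 219 222 218 220 231 233 229 217 207 199
219 222 222 221 218 221 223 225 220 223 224 224 222 223 221 217 211 206 202 205 214 217 217 212 218 232 234 231 219 213 214
216 217 215 215 219 220 222 219 222 223 221 223 224 224 222 216 207 201 202 209 218 222 222 222 229 232 233 226 218 218 221
217 209 206 211 214 212 210 207 210 203 206 207 210 210 206 197 190 193 197 208 213 218 221 216 213 210 213 215 210 212 218
t 24.6 grasp now(seam mm) [ 8.500e+00 -2.000e-01  2.055e+02] shift rows/25mm [ 0.03 -0.03  6.74] turn rows/6deg [ 0.01 -0.    0.18] F seam [-0.5 -0.2 -0.2] open 0.0437 j [-11.  16.   2. -35. -83. 134.]
```

Run:
```python
from h import *
old=cv2.resize(cv2.imread('pics/n2.png')[:,400:],(100,120),interpolation=cv2.INTER_AREA)
new=snapshot('top')['color'][170:290,280:380,::-1]; cv2.imwrite('pics/z2.png',new)
def match(y0,y1,x0,x1):
    t=cv2.resize(old[y0:y1,x0:x1],None,fx=8,fy=8,interpolation=cv2.INTER_CUBIC)
    w=cv2.resize(np.ascontiguousarray(new[y0-5:y1+5,x0-5:x1+5]),None,fx=8,fy=8,interpolation=cv2.INTER_CUBIC)
    r=cv2.matchTemplate(w,t,cv2.TM_CCOEFF_NORMED); _,v,_,l=cv2.minMaxLoc(r); return round(v,3),(np.array(l)/8-5)
print('fin',match(64,74,58,72),'slots lower-right',match(46,66,60,72),'slots upper',match(28,40,60,73),'runway ref',match(15,80,5,35))
s=snapshot('top'); a,b=[proj(s,W((x,38,0))) for x in(-46,-40)]; print('6mm upslope =',b-a)
# profile across the seam, upper half (y=-35), before and after
for y in(-40,-35,-30,35,40):
  for nm,im in(('old',old),('new',new)):
    P=np.array([proj(s,W((x,y,0)))-[280,170] for x in range(-16,14,2)],np.float32)
    print(y,nm,cv2.remap(np.ascontiguousarray(im),P[:,0],P[:,1],cv2.INTER_LINEAR)[:,0].max(1))
```

```text
fin (0.977, array([-1.875, -0.375])) slots lower-right (0.73, array([-5.,  5.])) slots upper (0.917, array([2.5, 0.5])) runway ref (0.984, array([0., 0.]))
6mm upslope = [-2.18405484 -0.3534901 ]
-40 old [159 155 149 141 139 141 147 152 156 159 159 160 159 159 161]
-40 new [161 164 164 162 167 167 166 164 161 161 163 166 166 166 165]
-35 old [161 161 157 149 141 140 144 152 156 159 161 161 161 160 161]
-35 new [123 135 145 153 162 162 163 163 164 161 162 163 164 164 164]
-30 old [165 164 158 149 141 138 145 153 158 159 160 160 159 160 160]
-30 new [ 71  77  83  92 105 120 136 149 158 162 163 163 163 162 162]
35 old [160 157 155 154 156 157 159 161 162 159 157 157 159 160 161]
35 new [164 165 165 165 165 166 167 167 165 164 166 168 170 168 169]
40 old [163 161 159 156 153 154 155 157 159 160 163 164 164 164 164]
40 new [167 169 168 167 168 172 171 169 166 166 165 167 170 172 166]
```

```bash
python3 -c "
from plant import *
print(close_job())"
```

```text
the job is handed in; nothing more can be done
None
```

I pressed the insert against the fence at about 12 N with the cam open and turned the cam to its stop (about 1.77 rad). The seam gap closed in the top-camera image, the gripper let go and withdrew, the arm was kept clear of the mug, jar and spoon, and the job is handed in; no verdict came back.

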